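# Set up the posting tin in the play room

## Task

Slide the cubby's clear hatch fully open, take the nested pair of lids out together by the red peg, and lower them level onto the blue tin, keeping hold of the peg until the inner lid is seated in the tin's mouth. Then slide the hatch fully shut again, and after that lift the yellow outer lid alone by its white collar, straight up, leaving the wooden inner lid seated and undisturbed on the tin. Finish while holding the outer lid level and still in the gripper, entirely above the top of the peg and resting on nothing, with the other things on the table left where they stand.

Things in the scene. Friction and masses are not known exactly. Their poses are not given: they have to be found in the camera images.
- cubby: Plywood cubby fixed to the table, 210 (its x) x 400 (its y) x 112 mm high; aluminium tracks along y on both long walls reach 122 mm. Origin: centre of its underside. The negative-y half is an open-topped well, 190 x 190 mm inside, centred at y = -95 mm, floor 10 mm above the origin; the lids stand in it. The positive-y half is closed at 112 mm.
- hatch (a joint): Travel in m of the clear hatch (188 x 190 mm plate, 113 to 119 mm above the cubby's underside) on the tracks: 0 = shut over the well, grows as it slides to the cubby's +y, 0.195 = fully open over the closed half; a stop at each end. Starts shut or ajar (up to 0.03). Slides against about 1.5 N of friction and stays where it is left.
- hatch_handle (a point): Centre of the top of the hatch's blue handle, an upright bar standing on the middle of the hatch: 50 mm wide along the cubby's x, 14 mm thick along the cubby's y (the sliding direction), 32 mm tall, so its foot on the plate is 32 mm below this point. It moves with the hatch; its axes are the cubby's.
- inner_lid: Loose wooden inner lid, about 0.2 kg. Origin: centre of its underside, z up. Tapered plug, radius 46 mm at the bottom, 52 mm at 10 mm height; flange, radius 62 mm, from 10 to 16 mm; central red upright peg, radius 11 mm, up to 91 mm. It stands upright in the well with the outer lid over it; lifted by the peg, it brings the outer lid along, which just rests on it.
- peg_top (a point): Centre of the top of the red peg, 91 mm above the inner lid's origin. With the lids nested the topmost 38 mm of the peg stick out above the white collar.
- outer_lid: Loose yellow outer lid, about 0.1 kg. Origin: centre of its skirt's lower edge, z up. Skirt (inner radius 66, outer 69 mm) up to 12 mm height, plate from 12 to 17 mm, white collar from 17 to 49 mm. A hole of radius 16 mm lets the peg pass freely. Nested, its origin is 4 mm above the inner lid's; it is entirely above the peg from 91 mm above it.
- collar_top (a point): Centre of the top of the outer lid's white collar, 49 mm above the outer lid's origin. The collar is a tube of outer radius 21 mm, 32 mm tall above the yellow plate; the peg runs through it and stands 38 mm out of it when nested.
- tin: Blue round tin of wooden pieces, fixed to the table, open on top, outer radius 59.5 mm, inner radius 55.5 mm, 90 mm high; its pieces stay more than 12 mm below the rim. Origin: centre of its underside. With the inner lid seated, the plug is inside the mouth, the flange lies on the rim, and the inner lid's origin is 80 mm above the tin's.
- tin_rim (a point): Centre of the tin's mouth, at the height of its rim, 90 mm above the table.
- crayon_pot: Bystander: green round pot of crayons, radius 36 mm, 124 mm high with the crayons, loose. It and the tin may have changed places. Origin: centre of its underside.
- cup_a: Bystander: light white paper cup, loose, rim radius 40 mm, 100 mm high. Origin: centre of its underside.
- cup_b: Bystander: a second such cup.
- cup_c: Bystander: a third such cup.
- disc: Bystander: small green disc lying flat, radius 22 mm, 12 mm high, loose. Origin: centre of its underside.
- arch: Bystander: red wooden bridge block, 30 x 70 mm, 48 mm high, loose. Origin: centre of its underside.
- plank_block: Bystander: wooden block lying flat, 90 x 30 mm, 18 mm high, loose. Origin: centre of its underside.
Mind the look-alikes: they are no part of the job. Of the things that look like the outer_lid, the larger one is meant.

How it is judged:
On the way, in this order (a step that is already met when the one before it is completed fails the run):
1. the hatch is slid open, 178 mm or more, with the lids still in the well (value of joint hatch above 0.178 m and z of inner_lid in the frame of cubby below 0.03 m), for 0.1 s.
2. the pair of lids, still nested, is lifted clear of the cubby by the peg (z of inner_lid in the frame of cubby above 0.112 m and contact force between the fingers and inner_lid above 0.5 N and z of outer_lid in the frame of inner_lid below 0.009 m and horizontal distance between outer_lid and inner_lid below 0.01 m), for 0.1 s.
3. the pair, still nested, is seated on the tin while the fingers still hold the peg (z of inner_lid in the frame of tin between 0.075 and 0.084 m and horizontal distance between inner_lid and tin below 0.008 m and angle between inner_lid's own z axis and vertical below 0.05 rad and z of outer_lid in the frame of inner_lid below 0.009 m and horizontal distance between outer_lid and inner_lid below 0.01 m and contact force between the fingers and inner_lid above 0.5 N), for 0.1 s.
4. the hatch is slid shut again (within 10 mm), the pair still nested on the tin (value of joint hatch below 0.01 m and z of inner_lid in the frame of tin between 0.075 and 0.084 m and horizontal distance between inner_lid and tin below 0.008 m and angle between inner_lid's own z axis and vertical below 0.05 rad and z of outer_lid in the frame of inner_lid below 0.009 m and horizontal distance between outer_lid and inner_lid below 0.01 m), for 0.1 s.
5. the outer lid alone is lifted off the peg by the fingers, the inner lid still seated (z of outer_lid in the frame of inner_lid above 0.092 m and contact force between the fingers and outer_lid above 0.5 N and contact force between outer_lid and inner_lid below 0.1 N and z of inner_lid in the frame of tin between 0.075 and 0.084 m and horizontal distance between inner_lid and tin below 0.008 m and angle between inner_lid's own z axis and vertical below 0.05 rad), for 0.2 s.
At the end, for the whole second after the job is handed in: Inner lid seated on the tin (centred to 8 mm, height -5/+4 mm, tilt < 0.05 rad), not held; hatch within 10 mm of shut; outer lid held level (0.25 rad) and still by the fingers, lower edge above the peg, touching nothing else; bystanders upright, within 40 mm of their start (all of step 5 and value of joint hatch below 0.01 m and contact force between outer_lid and tin below 0.1 N and contact force between outer_lid and cubby below 0.1 N and angle between outer_lid's own z axis and vertical below 0.25 rad and linear speed of outer_lid below 0.03 m/s and linear speed of inner_lid below 0.02 m/s and contact force between the fingers and inner_lid below 0.1 N and distance of each of crayon_pot, cup_a, cup_b, cup_c, disc, arch, plank_block from where it was at the start of the episode below 0.04 m and angle between each of crayon_pot, cup_a, cup_b, cup_c, disc, arch, plank_block's own z axis and vertical below 0.3 rad); the arm keeps its last pose, push and grip.
It fails at once if the outer lid is parted from the inner lid while the inner lid is not seated on the tin (z of outer_lid in the frame of inner_lid above 0.03 m and not (z of inner_lid in the frame of tin below 0.086 m and horizontal distance between inner_lid and tin below 0.012 m)).
It fails at once if the inner lid is dragged up off the tin by lifting the outer lid (contact force between the fingers and outer_lid above 1 N and contact force between the fingers and inner_lid below 0.1 N and z of inner_lid in the frame of tin above 0.088 m and horizontal distance between inner_lid and tin below 0.05 m).
It fails at once if a bystander is pushed more than 40 mm or knocked over (distance of any of crayon_pot, cup_a, cup_b, cup_c, disc, arch, plank_block from where it was at the start of the episode above 0.04 m or angle between any of crayon_pot, cup_a, cup_b, cup_c, disc, arch, plank_block's own z axis and vertical above 0.5 rad).
It also fails if it takes over 72 s, if anything falls off the work surface, if the arm or the gripper's body presses on something with over 40 N, if the wrist force passes 120 N, or if a joint passes its speed limit or range.

## Robot

A 7-joint arm with a two-finger parallel gripper is mounted at the origin on the work surface. World frame = base frame: x ahead of the robot, y to its left, z up, the work surface at z = 0. Lengths are in m, angles in rad, forces in N, time in s.
With the tool pointing down it reaches from about 0.425 to 0.825 m from the base axis. Payload 3.6 kg.
Tool frame: the origin (TCP) lies at the very end of the fingers, on their centre line; the grasp point (between the pads) lies 19 mm behind it (bot.grip_point_offset is the distance from the TCP to the grasp point, in m); z points along the fingers, y is the direction in which the jaws open and shut (so a half turn about z gives the same grasp; the last joint's range is limited). The gripper opens to 93 mm and grips with 3 to 60 N. Pads are 15 mm wide; open, the fingers measure 128 mm over their backs; the gripper's body (75 mm by 188 mm) begins 65 mm behind the grasp point.
Start: joints at [-1.26, 0.615, -0.013, 1.423, 0.008, 1.103, -0.04], TCP at [0.215, 0.613, 0.219] pointing down, gripper open.
Joint ranges: [-3.12, 3.12], [-0.3, 2.06], [-1.34, 1.32], [0.26, 2.42], [-1.36, 4.5], [0.01, 1.98], [-2.84, 2.84]. Speed limits (rad/s): [2.79, 2.79, 3.14, 3.14, 3.14, 3.14, 3.14].

## Interface

Orientations are given as a rotation vector (axis times angle).
In Python, from station import bot gives the robot as it stands.
- The arm moves only by the tool send_rows, never from a script. Its argument "rows" is a list of rows, each a list of 2 entries, a list of its own where there are three numbers: the shift along the tool's x, y, z in cm, then the turn, a rotation vector about the tool's x, y, z in rad. A call has 1 to 20 rows; each row shifts and turns the commanded pose from where the row before left it, along the tool's axes as they then stand; what a row does not reach is not made up. A row lasts 1/8 s, in which the tool goes at most 62.5 mm and 10.7 degrees, less where a joint would pass 70% of its speed; a pose out of reach is approached as far as the arm can. A call with a gripper value outside its range is refused whole. "grip" is the closure, from 0 (fully open) to 1 (shut), set as the call begins (left out, the last holds). The fingers move at their own pace and stop on an object; the grip force is fixed at half the most. Time passes only in rows, so rows that do not move let the fingers close. It gives the time, the measured TCP pose, the force and the opening at its end, in the units of the state.
- bot.observe(): the state, without advancing time (a new reading comes with each control period).
- bot.snapshot(name): name is "side" or "top"; returns a dict with "color" (400x640x3 uint8, red, green, blue), "z_map" (400x640 float32, m along the optical axis (not along the pixel's ray), 0 where there is no reading), "fx", "fy", "cx", "cy" (pixels), "world_to_cam" (4x4, takes a point from world to camera coordinates). Camera axes: x right, y up, looking along -z (the intrinsics and any distortion apply to the point x, -y, -z); pixel columns grow to the right and rows downward; lengths in m; the calibration is good to about 2 mm. A picture is of the moment at which its call begins.
- bot.hand_in(): hands the job in, once; it reports no verdict.
The state is a dict: "time": time; "joint_positions": joint angles; "joint_velocities": joint speeds; "tau": joint torques, N m; "position": TCP position; "eef_rot": TCP orientation; "ft_force": force on the tool from outside, world axes, zero at the start; "moment": the same for the moment, N m; "grip_width": finger opening in m.
Only numpy, scipy, OpenCV 4.12 (cv2) and the standard library are available. Lean on these libraries where they do the work, as an engineer would, in place of code of your own. Each camera call takes 0.05 s, during which the arm holds its last target.

## Working session

There is one attempt and no reset: what is moved stays moved. The work goes in short steps, Python scripts to look and compute and a tool call to move; the robot and the scene stay as the last step left them, time stands still between calls to the robot, and variables do not carry over. Pictures are saved under pics/ and viewed, and the job is handed in when it is done.

Besides the shell and the picture viewer there is one more tool, called in YAML: its name, and indented under it one key for each argument. send_rows: Moves the arm, as the interface text tells. Its arguments: {"type":"object","properties":{"rows":{"type":"array","items":{"type":"array"}},"grip":{"type":"number"}},"required":["rows"]}

```bash
mkdir -p pics; cat > h.py <<'E'
import numpy as np, cv2
from station import bot
def snap(name,out):
    s=bot.snapshot(name); cv2.imwrite('pics/'+out+'.png',s['color'][:,:,::-1]); np.savez('pics/'+out+'.npz',**{k:v for k,v in s.items()}); return s
def world(s):
    z=s['z_map'].astype(float); v,u=np.indices(z.shape)
    p=np.stack([(u-s['cx'])/s['fx']*z,-(v-s['cy'])/s['fy']*z,-z,np.ones_like(z)],-1)
    w=p@np.linalg.inv(s['world_to_cam']).T
    w=w[...,:3]; w[z<=0]=np.nan; return w
E
python3 - <<'E'
from h import *
for n in ['top','side']:
    s=snap(n,n+'0'); print([ (k,v) for k,v in s.items() if k not in('color','z_map')])
print(bot.observe())
E
```

```text
[('fx', 402.01771713955316), ('fy', 402.01771713955316), ('cx', 335.75656993826374), ('cy', 197.15308406346597), ('world_to_cam', array([[ 8.10571698e-03, -9.99966410e-01, -1.21534071e-03,
         7.17671351e-02],
       [ 9.96297470e-01,  7.97193681e-03,  8.56025723e-02,
        -6.01623465e-01],
       [-8.55900082e-02, -1.90471109e-03,  9.96328622e-01,
        -1.31734063e+00],
       [ 0.00000000e+00,  0.00000000e+00,  0.00000000e+00,
         1.00000000e+00]]))]
[('fx', 361.36253960102545), ('fy', 361.36253960102545), ('cx', 321.51986063385823), ('cy', 202.18394693829254), ('world_to_cam', array([[ 0.95175753, -0.306773  ,  0.00692313, -0.52179387],
       [ 0.18600534,  0.59472854,  0.78211251, -0.26296672],
       [-0.24404839, -0.74309373,  0.62309878, -0.77574477],
       [ 0.        ,  0.        ,  0.        ,  1.        ]]))]
{'time': 0.1, 'joint_positions': array([-1.26051164,  0.61579988, -0.01261197,  1.42469273,  0.008122  ,
        1.10341789, -0.04041249]), 'joint_velocities': array([ 0.00167734, -0.00245022, -0.00174781, -0.00350719,  0.00051414,
        0.00177177, -0.00064735]), 'tau': array([ 4.82923679e-04, -4.60040367e+01,  2.09695534e-01, -1.66245103e+01,
       -6.12028688e-02,  1.68938638e-02,  1.13550839e-04]), 'position': array([0.21456174, 0.6128271 , 0.21762694]), 'eef_rot': array([-0.52637656, -3.09684356,  0.0035229 ]), 'ft_force': array([-0.61590303,  0.01640732,  0.48219494]), 'moment': array([-0.02560722, -0.05882903, -0.01067371]), 'grip_width': 0.09242502139162542}
```

View pics/top0.png

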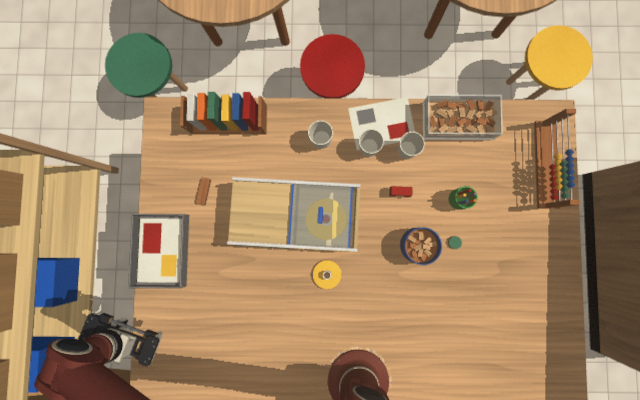

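View pics/side0.png

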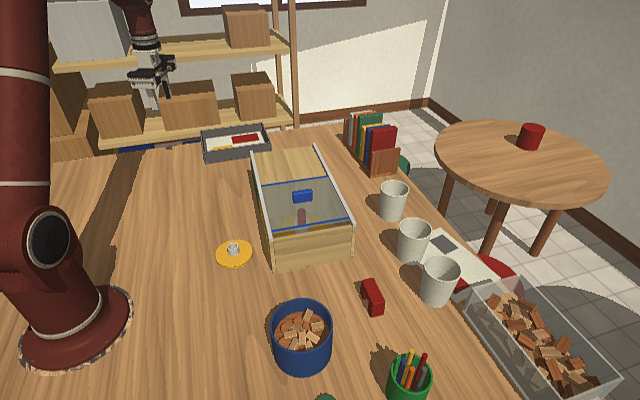

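The top view shows the cubby at u 228–358, v 178–250, with its well on the right and the hatch shut. The handle is at about (320,215), the peg at (326,219), the tin at (421,246) and the small decoy lid at (326,275). The pot is at (462,197), and the cups are at (320,132), (371,142) and (411,144).

```bash
python3 - <<'E'
from h import *
s=dict(np.load('pics/top0.npz')); w=world(s)
c=s['color']
im=cv2.resize(c[160:290,215:485],None,fx=2.9,fy=2.9,interpolation=cv2.INTER_CUBIC)[:,:,::-1]
cv2.imwrite('pics/z0.png',im)
z=w[...,2]
hsv=cv2.cvtColor(c,cv2.COLOR_RGB2HSV)
roi=np.zeros(z.shape,bool); roi[170:260,220:365]=1
def st(m,n):
    p=w[m]; print(n,len(p),np.nanmedian(p,0).round(4),np.nanmin(p,0).round(4),np.nanmax(p,0).round(4))
st(roi&(z>0.105)&(z<0.128),'cubby top')
st(roi&(z>0.1185)&(z<0.128),'tracks')
m=roi&(z>0.140); st(m,'handle')
# tin: rim ring
roi=np.zeros(z.shape,bool); roi[220:275,395:446]=1
m=roi&(z>0.083)&(z<0.1); st(m,'rim')
p=w[m][:,:2]; (cx,cy),r=cv2.minEnclosingCircle(p.astype(np.float32)); print(cx,cy,r)
A=np.c_[2*p,np.ones(len(p))]; q=np.linalg.lstsq(A,(p**2).sum(1),rcond=None)[0]; print(q[:2],np.sqrt(q[2]+q[:2]@q[:2]))
for v in range(172,256,4): print(v,' '.join('%4d'%(1000*z[v,u]) if z[v,u]==z[v,u] else ' nan' for u in range(224,364,6)))
E
```

```text
cubby top 8283 [0.5392 0.213  0.1166] [0.4266 0.0037 0.105 ] [0.6529 0.4105 0.128 ]
tracks 3145 [0.5343 0.1368 0.121 ] [0.4273 0.0043 0.1185] [0.6529 0.4096 0.128 ]
handle 79 [0.536  0.1236 0.1508] [0.5117 0.1175 0.1426] [0.56   0.1327 0.1588]
rim 175 [ 0.4431 -0.2062  0.0896] [ 0.3871 -0.2567  0.0832] [ 0.5    -0.1386  0.097 ]
0.44334936141967773 -0.19746069610118866 0.05972833186388016
[ 0.44367588 -0.19708728] 0.05713078520358089
172    0    2    1    2    0    0    0    4    6    1   -1    4    0    0    5    2   -2    8    0   -3    2    5    0   -2
176   -3   -4   -3    1   -4   -4    2    0    7    1    0    0   -1    2   -4   -1   -1   -1    2   -5    2   -2   -2   -3
180    0   -1  122  123  118  119  121  127  125  121  123    0    1    1   -1    4    3    1    2   -5    1    4   -3    3
184    0    0  112  112  110  112  108  110  113  nan  113  112  120  120  122  119  123  120  122  120  118  121  119    0
188    0    3  111  119  114  116  114  111  111  108  111  113  122  117  114  121  119  120  117  121  117  124   85    2
192   -1    0  110  111  116  109  113  111
[... 1240 characters left out ...]
  112  112  109  123  123  117  118  120  117  123  122  115  123   10  110    0
236    0  113  113  110  113  111  115  115  116  116  108  116  120  117  118  120  115  121  nan  121  115    8  111    0
240    5  113  115  112  109  107  109  111  112  112  112  119  119  118  122  120  121  116  115  120  119    8  114    0
244    5  114  120  124  125  128  120  119  124  120  116  119  118  119  124  119  121  122  118  118  120    8  111   -2
248    0    1    2    1    2    0   -5    1   -2    3    0    0  122  118  122  122  118  119  129  nan  123  114  109    0
252    6    4    0    3   -1    0    0    0   -1    1    6   -3   -1    2    0   -3    0   -2    6   -1   -3   -2    0    2
```

View pics/z0.png

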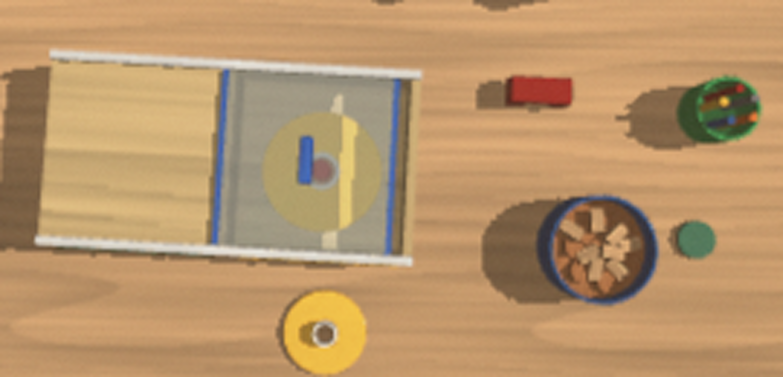

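```bash
cat >> h.py <<'E'
def ray(s,uv,h):
    uv=np.atleast_2d(np.asarray(uv,float)); M=np.linalg.inv(s['world_to_cam'])
    d=np.c_[(uv[:,0]-s['cx'])/s['fx'],-(uv[:,1]-s['cy'])/s['fy'],-np.ones(len(uv))]@M[:3,:3].T
    o=M[:3,3]; t=(h-o[2])/d[:,2]; return o+d*t[:,None]
def proj(s,p):
    q=np.c_[np.atleast_2d(p),np.ones(len(np.atleast_2d(p)))]@s['world_to_cam'].T
    return np.c_[s['cx']+s['fx']*q[:,0]/-q[:,2], s['cy']-s['fy']*q[:,1]/-q[:,2]]
def circ(p):
    A=np.c_[2*p,np.ones(len(p))]; q=np.linalg.lstsq(A,(p**2).sum(1),rcond=None)[0]; return q[:2],np.sqrt(q[2]+q[:2]@q[:2])
E
python3 - <<'E'
from h import *
s=dict(np.load('pics/top0.npz')); w=world(s); z=w[...,2]; c=s['color']
vv,uu=np.indices(z.shape)
roi=(vv>170)&(vv<260)&(uu>220)&(uu<365)
hsv=cv2.cvtColor(c,cv2.COLOR_RGB2HSV)
def comp(m): 
    n,l,st,ce=cv2.connectedComponentsWithStats(m.astype(np.uint8)); 
    i=1+np.argmax(st[1:,4]); return l==i
m=comp(roi&(z>0.1)); P=ray(s,np.c_[uu[m],vv[m]],0.116)[:,:2]
r=cv2.minAreaRect((P*1000).astype(np.float32)); print('cubby',r)
# white tracks
m=roi&(z>.1)&(hsv[...,1]<25)&(hsv[...,2]>190); print(m.sum())
for sel in (vv<215,vv>=215):
    P=ray(s,np.c_[uu[m&sel],vv[m&sel]],0.122)[:,:2]; f=cv2.fitLine((P*1000).astype(np.float32),cv2.DIST_HUBER,0,.01,.01).ravel(); print('track',f,np.degrees(np.arctan2(f[0],f[1])),P.min(0),P.max(0))
blue=(hsv[...,0]>105)&(hsv[...,0]<125)&(hsv[...,1]>150)
n,l,st,ce=cv2.connectedComponentsWithStats((roi&blue).astype(np.uint8))
for i in range(1,n):
    if st[i,4]<8: continue
    mm=l==i; P=ray(s,np.c_[uu[mm],vv[mm]],0.151 if st[i,3]<30 else .119)[:,:2]
    print(st[i],ce[i],cv2.minAreaRect((P*1000).astype(np.float32)), P.mean(0))
# tin
roi2=(vv>220)&(vv<275)&(uu>395)&(uu<446)
m=roi2&(z>.05); 
cs,_=cv2.findContours(comp(m).astype(np.uint8),cv2.RETR_EXTERNAL,cv2.CHAIN_APPROX_NONE)
cc=max(cs,key=len).reshape(-1,2)
P=ray(s,cc,.09)[:,:2]; print('tin depth contour',circ(P))
m=comp(roi2&blue); cs,_=cv2.findContours(m.astype(np.uint8),cv2.RETR_EXTERNAL,cv2.CHAIN_APPROX_NONE); cc=max(cs,key=len).reshape(-1,2)
P=ray(s,cc,.09)[:,:2]; print('tin blue',circ(P),P.min(0),P.max(0))
# peg red
m=roi&((hsv[...,0]<8)|(hsv[...,0]>170))&(hsv[...,1]>60)&(z>0); n,l,st,ce=cv2.connectedComponentsWithStats(m.astype(np.uint8))
for i in range(1,n): print('red',st[i],ce[i],ray(s,ce[i],.101))
E
```

```text
cubby ((539.603271484375, 206.9247283935547), (400.32354736328125, 209.82174682617188), 87.20964050292969)
448
track [5.1233340e-02 9.9868673e-01 6.3919983e+02 1.9508046e+02] 2.9367394 [0.62788865 0.0044747 ] [0.65032688 0.39696265]
track [4.6262033e-02 9.9892932e-01 4.4168430e+02 2.1459288e+02] 2.6515656 [0.43055558 0.01303925] [0.45204224 0.40638604]
[319 208   4  15  40] [320.2   214.975] ((536.1898803710938, 123.10617065429688), (8.5719633102417, 42.33402633666992), 86.23744201660156) [0.53593945 0.12286993]
tin depth contour (array([ 0.44400444, -0.19472501]), np.float64(0.059499680059670594))Traceback (most recent call last):
  File "<stdin>", line 27, in <module>
  File "<stdin>", line 8, in comp
    return _wrapfunc(a, 'argmax', axis=axis, out=out, **kwds)
    return bound(*args, **kwds)
ValueError: attempt to get argmax of an empty sequence
```

```bash
cat >> h.py <<'E'
from scipy.spatial.transform import Rotation as Ro
def plan(tgt,yaw=None):
    """tool-frame shift (cm) to tgt, after first turning so that jaw axis has azimuth yaw(deg)"""
    o=bot.observe(); R=Ro.from_rotvec(o['eef_rot']); 
    print('t',o['time'],'pos',o['position'].round(4),'w',round(o['grip_width'],4),'F',o['ft_force'].round(2),'q7',o['joint_positions'].round(2))
    M=R.as_matrix(); print('jaw az',np.degrees(np.arctan2(M[1,1],M[0,1])).round(2),'zaxis',M[:,2].round(4))
    if yaw is not None:
        y=np.array([np.cos(np.radians(yaw)),np.sin(np.radians(yaw)),0]); zz=np.array([0,0,-1.]); T=np.c_[np.cross(y,zz),y,zz]
        print('turn',(R.inv()*Ro.from_matrix(T)).as_rotvec().round(4)); M=T
    print('shift cm',(M.T@(np.array(tgt)-o['position'])*100).round(2))
E
python3 - <<'E'
from h import *
plan([.536,.1229,.2],87.2)
s=dict(np.load('pics/top0.npz')); c=s['color']
print(c[246,395:450].tolist())
E
```

```text
t 0.1 pos [0.2146 0.6128 0.2176] w 0.0924 F [-0.62  0.02  0.48] q7 [-1.26  0.62 -0.01  1.42  0.01  1.1  -0.04]
jaw az 70.71 zaxis [-7.0e-04 -2.2e-03 -1.0e+00]
turn [-0.0023 -0.0003 -0.2879]
shift cm [-34.5  -47.36   1.76]
[[114, 89, 63], [114, 89, 63], [115, 90, 63], [113, 88, 61], [104, 84, 63], [71, 62, 62], [53, 51, 59], [53, 50, 58], [53, 52, 60], [60, 70, 94], [105, 98, 103], [162, 112, 83], [127, 84, 54], [104, 71, 44], [96, 66, 43], [147, 96, 62], [174, 113, 71], [180, 117, 74], [170, 112, 69], [180, 124, 82], [162, 119, 81], [190, 146, 103], [180, 139, 99], [173, 135, 95], [173, 134, 94], [177, 137, 96], [147, 113, 80], [107, 83, 57], [196, 150, 106], [214, 166, 118], [212, 164, 115], [213, 165, 115], [213, 164, 115], [218, 168, 118], [219, 169, 119], [208, 159, 111], [195, 150, 105], [141, 105, 72], [117, 86, 59], [112, 80, 53], [104, 73, 49], [101, 69, 46], [75, 59, 54], [54, 53, 61], [54, 52, 60], [54, 56, 71], [90, 102, 123], [176, 142, 114], [196, 153, 107], [197, 152, 106], [194, 150, 104], [195, 152, 106], [146, 114, 80], [121, 94, 67], [91, 77, 55]]
```

send_rows:
  rows:
    - [[0,0,0],[-0.001,0,-0.144]]
    - [[0,0,0],[-0.001,0,-0.144]]
    - [[-2.3,-3.2,0],[0,0,0]]
    - [[-2.3,-3.2,0],[0,0,0]]
    - [[-2.3,-3.2,0],[0,0,0]]
    - [[-2.3,-3.2,0],[0,0,0]]
    - [[-2.3,-3.2,0],[0,0,0]]
    - [[-2.3,-3.2,0],[0,0,0]]
    - [[-2.3,-3.2,0],[0,0,0]]
    - [[-2.3,-3.2,0],[0,0,0]]
    - [[-2.3,-3.2,0],[0,0,0]]
    - [[-2.3,-3.2,0],[0,0,0]]
    - [[-2.3,-3.2,0],[0,0,0]]
    - [[-2.3,-3.2,0],[0,0,0]]
    - [[-2.3,-3.2,0],[0,0,0]]
    - [[-2.3,-3.2,0],[0,0,0]]
    - [[-2.3,-2.56,0],[0,0,0]]
    - [[0,0,0],[0,0,0]]
  grip: 0

```text
time: 2.35
position: [0.5375, 0.1201, 0.2172]
eef_rot: [0.086, 3.14, -0.0]
ft_force: [-1.0, -0.3, -0.0]
grip_width: 0.093
```

```bash
python3 - <<'E'
from h import *
plan([.536,.1229,.128],87.2)
E
```

```text
t 2.35 pos [0.5375 0.1201 0.2172] w 0.093 F [-1.02 -0.35 -0.01] q7 [-0.24  0.46 -0.02  1.72  0.01  0.96  1.24]
jaw az 86.85 zaxis [ 2.e-04 -2.e-04 -1.e+00]
turn [-0.0001  0.0002 -0.0061]
shift cm [0.16 0.27 8.92]
```

send_rows:
  rows:
    - [[0.15,0.25,0],[0,0,-0.006]]
    - [[0,0,1.5],[0,0,0]]
    - [[0,0,1.5],[0,0,0]]
    - [[0,0,1.5],[0,0,0]]
    - [[0,0,1.5],[0,0,0]]
    - [[0,0,1.2],[0,0,0]]
    - [[0,0,1.0],[0,0,0]]
    - [[0,0,0.6],[0,0,0]]
    - [[0,0,0],[0,0,0]]

```text
time: 3.48
position: [0.5348, 0.1263, 0.1295]
eef_rot: [-0.067, -3.141, -0.003]
ft_force: [-1.3, 0.8, 0.4]
grip_width: 0.0933
```

send_rows:
  rows:
    - [[0,0,0],[0,0,0]]
    - [[0,0,0],[0,0,0]]
    - [[0,0,0],[0,0,0]]
    - [[0,0,0],[0,0,0]]
    - [[0,0,0],[0,0,0]]
    - [[0,0,0],[0,0,0]]
  grip: 1

```text
time: 4.22
position: [0.5349, 0.1264, 0.1298]
eef_rot: [0.067, 3.141, 0.003]
ft_force: [-0.3, 0.4, -0.4]
grip_width: 0.0381
```

```bash
python3 - <<'E'
from h import *
plan([.536,.1229,.128],87.2)
E
```

```text
t 4.225 pos [0.5349 0.1264 0.1298] w 0.0381 F [-0.32  0.45 -0.43] q7 [-0.25  0.57 -0.03  1.82  0.02  0.75  1.24]
jaw az 87.55 zaxis [ 4.0e-04  1.9e-03 -1.0e+00]
turn [0.002  0.0003 0.0061]
shift cm [-0.12 -0.34  0.18]
```

send_rows:
  rows:
    - [[0,0,0],[0,0,0]]
    - [[0,0,0],[0,0,0]]
    - [[0,0,0],[0,0,0]]
    - [[0,0,0],[0,0,0]]
    - [[0,0,0],[0,0,0]]
    - [[0,0,0],[0,0,0]]

```text
time: 4.97
position: [0.5349, 0.1259, 0.1298]
eef_rot: [0.068, 3.141, 0.002]
ft_force: [-0.1, -1.7, 0.5]
grip_width: 0.0139
```

```bash
python3 - <<'E'
from h import *
plan([.536,.1229,.128],87.2)
E
```

```text
t 4.975 pos [0.5349 0.1259 0.1298] w 0.0139 F [-0.08 -1.68  0.52] q7 [-0.25  0.57 -0.03  1.82  0.02  0.75  1.24]
jaw az 87.53 zaxis [ 2.0e-04  1.4e-03 -1.0e+00]
turn [0.0014 0.0001 0.0057]
shift cm [-0.12 -0.3   0.18]
```

send_rows:
  rows:
    - [[0,0.5,0],[0,0,0]]
    - [[0,1.2,0],[0,0,0]]
    - [[0,1.5,0],[0,0,0]]
    - [[0,1.5,0],[0,0,0]]
    - [[0,1.5,0],[0,0,0]]
    - [[0,1.5,0],[0,0,0]]
    - [[0,1.5,0],[0,0,0]]
    - [[0,1.5,0],[0,0,0]]
    - [[0,1.5,0],[0,0,0]]
    - [[0,1.5,0],[0,0,0]]
    - [[0,1.2,0],[0,0,0]]
    - [[0,1.0,0],[0,0,0]]
    - [[0,0.8,0],[0,0,0]]
    - [[0,0.6,0],[0,0,0]]
    - [[0,0.4,0],[0,0,0]]
    - [[0,0.2,0],[0,0,0]]
    - [[0,0,0],[0,0,0]]

```text
time: 7.1
position: [0.5436, 0.3057, 0.1299]
eef_rot: [0.067, 3.139, 0.004]
ft_force: [5.6, -0.9, -4.9]
grip_width: 0.0138
```

```bash
python3 - <<'E'
from h import *
plan([.5443,.3018,.128],87.2)
E
```

```text
t 7.1 pos [0.5436 0.3057 0.1299] w 0.0138 F [ 5.6  -0.9  -4.87] q7 [-0.54  0.66 -0.01  1.61  0.01  0.86  0.97]
jaw az 87.54 zaxis [ 0.0023  0.0022 -1.    ]
turn [0.0023 0.0022 0.0059]
shift cm [-0.09 -0.39  0.19]
```

send_rows:
  rows:
    - [[0,0.2,0],[0,0,0]]
    - [[0,0.2,0],[0,0,0]]
    - [[0,0,0],[0,0,0]]

```text
time: 7.48
position: [0.5437, 0.3064, 0.1299]
eef_rot: [0.07, 3.14, -0.004]
ft_force: [4.5, -5.1, -4.1]
grip_width: 0.0139
```

send_rows:
  rows:
    - [[0,0,0],[0,0,0]]
    - [[0,0,0],[0,0,0]]
    - [[0,0,0],[0,0,0]]
    - [[0,0,0],[0,0,0]]
    - [[0,0,0],[0,0,0]]
    - [[0,0,0],[0,0,0]]
    - [[0,0,0],[0,0,0]]
  grip: 0.35

```text
time: 8.35
position: [0.5427, 0.3092, 0.1302]
eef_rot: [0.067, 3.141, 0.003]
ft_force: [-0.3, -0.1, -0.5]
grip_width: 0.0604
```

```bash
python3 - <<'E'
from h import *
plan([.5443,.3018,.128],87.2)
E
```

```text
t 8.35 pos [0.5427 0.3092 0.1302] w 0.0604 F [-0.26 -0.13 -0.55] q7 [-0.54  0.66 -0.01  1.61  0.01  0.87  0.97]
jaw az 87.55 zaxis [ 3.0e-04  1.9e-03 -1.0e+00]
turn [0.002  0.0002 0.006 ]
shift cm [-0.19 -0.73  0.22]
```

send_rows:
  rows:
    - [[0,0,-1],[0,0,0]]
    - [[0,0,-2],[0,0,0]]
    - [[0,0,-2],[0,0,0]]
    - [[0,0,-1.5],[0,0,0]]
    - [[0,0,0],[0,0,0]]

```text
time: 8.98
position: [0.5435, 0.3095, 0.1968]
eef_rot: [0.067, 3.138, 0.006]
ft_force: [-0.4, -0.8, -0.3]
grip_width: 0.0604
```

```bash
python3 - <<'E'
from h import *
s=snap('top','top1'); t=snap('side','side1')
a=cv2.resize(s['color'][160:290,215:485],None,fx=2.9,fy=2.9,interpolation=cv2.INTER_CUBIC)[:,:,::-1]
cv2.imwrite('pics/z1.png',a)
E
```

```text
(no output)
```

View pics/z1.png

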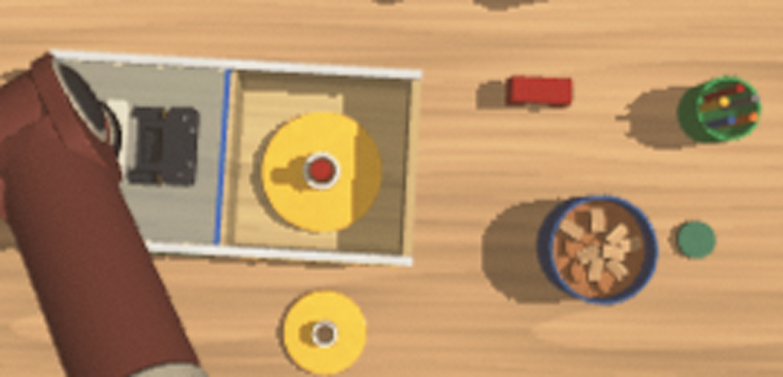

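View pics/side1.png

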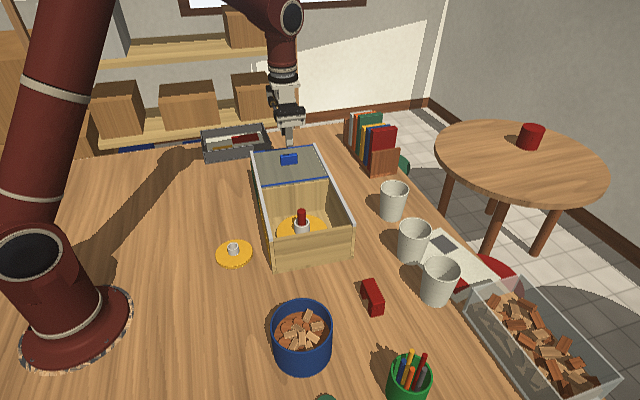

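The hatch is fully open and the nested lids are exposed, with the peg at about (325.6,219) in the full top image. Next I'll measure the peg and the tin in both views.

```bash
python3 - <<'E'
from h import *
from scipy.optimize import least_squares
s=dict(np.load('pics/top1.npz')); t=dict(np.load('pics/side1.npz'))
def red(s,box):
    c=s['color']; h=cv2.cvtColor(c,cv2.COLOR_RGB2HSV); vv,uu=np.indices(c.shape[:2])
    m=((h[...,0]<8)|(h[...,0]>170))&(h[...,1]>140)&(h[...,2]>60)&(uu>box[0])&(uu<box[1])&(vv>box[2])&(vv<box[3])
    return m,uu,vv
m,uu,vv=red(s,(310,345,205,232)); P=np.c_[uu[m],vv[m]]; print('top red',m.sum(),P.mean(0),P.min(0),P.max(0),ray(s,P.mean(0),.101),np.nanmedian(world(s)[m],0))
m,uu,vv=red(t,(290,315,200,235)); P=np.c_[uu[m],vv[m]]; print('side red',m.sum(),P.mean(0),P.min(0),P.max(0)); 
for h in (.063,.08,.101): print(h, ray(t,P.mean(0),h))
# yellow plate circle
c=s['color']; h=cv2.cvtColor(c,cv2.COLOR_RGB2HSV); vv,uu=np.indices(c.shape[:2])
m=(h[...,0]>19)&(h[...,0]<30)&(h[...,1]>190)&(uu>295)&(uu<350)&(vv>190)&(vv<248)
cs,_=cv2.findContours(m.astype(np.uint8),cv2.RETR_EXTERNAL,cv2.CHAIN_APPROX_NONE); cc=max(cs,key=len).reshape(-1,2)
P=ray(s,cc,.031)[:,:2]; print('yellow',m.sum(),circ(P),cv2.minEnclosingCircle(P.astype(np.float32)))
# tin: dark-blue rim
def tin(s,box):
    c=s['color'].astype(int); vv,uu=np.indices(c.shape[:2])
    m=(c[...,2]>=c[...,0]+4)&(uu>box[0])&(uu<box[1])&(vv>box[2])&(vv<box[3]); return m,uu,vv
m,uu,vv=tin(s,(395,446,220,273)); P0=np.c_[uu[m],vv[m]]; P=ray(s,P0,.09)[:,:2]; print('tin top',m.sum(),circ(P),P0.min(0),P0.max(0),cv2.minEnclosingCircle(P.astype(np.float32)))
E
```

```text
top red 39 [325.12820513 218.12820513] [322 215] [328 221] [[0.5282109  0.10929719 0.101     ]] [0.52861329 0.10969935 0.100145  ]
side red 134 [301.26119403 216.37313433] [297 208] [305 225]
0.063 [[0.53272077 0.12915543 0.063     ]]
0.08 [[0.52795526 0.11000528 0.08      ]]
0.101 [[0.52206845 0.08634922 0.101     ]]Traceback (most recent call last):
  File "<stdin>", line 14, in <module>
ValueError: max() iterable argument is empty
```

```bash
python3 - <<'E'
from h import *
from scipy.optimize import least_squares
s=dict(np.load('pics/top1.npz')); t=dict(np.load('pics/side1.npz'))
def tin(s,box):
    c=s['color'].astype(int); vv,uu=np.indices(c.shape[:2])
    m=(c[...,2]>=c[...,0]+4)&(uu>box[0])&(uu<box[1])&(vv>box[2])&(vv<box[3]); return m,uu,vv
m,uu,vv=tin(s,(395,446,220,273)); P0=np.c_[uu[m],vv[m]]; P=ray(s,P0,.09)[:,:2]; print('tin top',m.sum(),circ(P),P0.min(0),P0.max(0),cv2.minEnclosingCircle(P.astype(np.float32)))
for k,(S,b) in {'top':(s,(392,450,215,280)),'side':(t,(262,340,285,385))}.items():
    c=S['color'].astype(int); m,_,_=tin(S,b)
    # inner edge: rim pixels' hole contour
    mm=cv2.morphologyEx(m.astype(np.uint8),cv2.MORPH_CLOSE,np.ones((3,3)))
    cs,hi=cv2.findContours(mm,cv2.RETR_CCOMP,cv2.CHAIN_APPROX_NONE)
    for cc,h in zip(cs,hi[0]):
        if len(cc)>40: 
            P=ray(S,cc.reshape(-1,2),.09)[:,:2]; print(k,len(cc),'hole' if h[3]>=0 else 'outer',circ(P))
    im=cv2.resize(S['color'][b[2]:b[3],b[0]:b[1]],None,fx=5,fy=5,interpolation=cv2.INTER_NEAREST)[:,:,::-1].copy()
    a=np.linspace(0,6.283,60)
    for x0,y0,colr in ((.444,-.1965,(0,255,0)),):
      for r in (.0555,.0595):
        q=proj(S,np.c_[x0+r*np.cos(a),y0+r*np.sin(a),np.full(60,.09)]); q=((q-[b[0],b[2]]+.5)*5).astype(int)
        cv2.polylines(im,[q.reshape(-1,1,2)],True,colr,1)
    cv2.imwrite('pics/tin_%s.png'%k,im)
E
```

```text
tin top 303 (array([ 0.44518619, -0.19365239]), np.float64(0.05750637535546607)) [401 228] [441 264] ((0.4447375535964966, -0.1923072785139084), 0.06445050239562988)
top 109 outer (array([ 0.44513354, -0.19342076]), np.float64(0.05985232219945697))
top 98 hole (array([ 0.44497336, -0.19400462]), np.float64(0.05426357107300753))
side 212 outer (array([ 0.43843585, -0.21862578]), np.float64(0.0696713021360636))
side 136 hole (array([ 0.44009761, -0.21183971]), np.float64(0.04633542917192084))
```

View pics/tin_top.png

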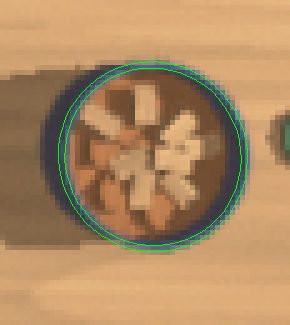

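View pics/tin_side.png

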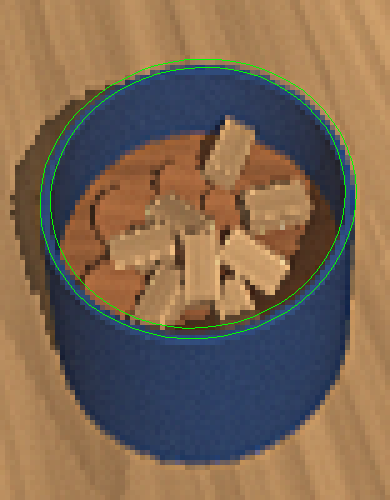

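```bash
cat >> h.py <<'E'
from scipy.ndimage import map_coordinates
def rimpts(S,x0,y0,angs,h,r,span=.012,chan='rb'):
    """for each angle find radius of the strongest change of (r-b) along the radial line at height h"""
    c=S['color'].astype(float); g=c[...,0]-c[...,2]; rs=np.linspace(r-span,r+span,97); out=[]
    for a in angs:
        q=proj(S,np.c_[x0+rs*np.cos(a),y0+rs*np.sin(a),np.full(97,h)])
        v=map_coordinates(g,[q[:,1],q[:,0]],order=1); d=np.gradient(np.convolve(np.pad(v,4,mode='edge'),np.ones(9)/9,'valid')); i=np.argmax(d); out.append(rs[i])
    return np.array(out)
E
python3 - <<'E'
from h import *
s=dict(np.load('pics/top1.npz')); t=dict(np.load('pics/side1.npz'))
for n,S,deg in (('top',s,np.arange(-140,-30,5)),('top all',s,np.arange(-180,0,5)),('side',t,np.arange(0,150,5)),('side2',t,np.arange(-20,170,5))):
    x,y=.444,-.196; a=np.radians(deg)
    for _ in range(6):
        r=rimpts(S,x,y,a,.09,.0595); P=np.c_[x+r*np.cos(a),y+r*np.sin(a)]
        from scipy.optimize import least_squares
        f=least_squares(lambda p:np.hypot(P[:,0]-p[0],P[:,1]-p[1])-.0595,[x,y],loss='soft_l1',f_scale=.001); x,y=f.x
    print(n,f.x.round(4),np.abs(f.fun).mean().round(4)); print((r*1000).round(1))
o=t['world_to_cam']; print(np.linalg.inv(o)[:3,3])
E
```

```text
top [ 0.4444 -0.198 ] 0.0003
[59.2 59.5 59.8 59.8 60.  59.  59.2 58.5 60.  59.5 59.2 59.5 60.2 59.
 60.  59.5 59.5 59.5 59.2 60.  59.5 59. ]
top all [ 0.4442 -0.198 ] 0.0004
[58.5 58.8 59.5 60.  59.  60.  59.5 59.  59.  59.2 59.5 59.5 60.  59.
 59.2 58.5 60.  59.5 59.2 59.8 60.2 59.  60.  59.5 59.8 59.5 59.5 60.2
 59.8 59.2 59.5 59.5 58.5 59.  58.5 58.5]
side [ 0.4428 -0.1991] 0.0003
[59.  58.8 59.2 59.8 59.2 59.2 60.  59.8 59.2 59.2 59.2 59.8 60.  60.
 59.5 59.5 60.  60.  59.8 59.2 59.2 59.2 59.8 59.  59.2 59.5 59.2 59.
 59.2 59.8]
side2 [ 0.4428 -0.1991] 0.0003
[59.2 59.5 59.8 59.2 59.  58.8 59.  59.8 59.2 59.2 60.  59.8 59.  59.2
 59.2 59.8 60.  60.  59.5 59.5 60.  60.2 59.8 59.2 59.2 59.2 59.8 59.
 59.2 59.8 59.2 59.2 59.5 59.8 59.8 58.8 59.5 59. ]
[ 0.3562152  -0.58012954  0.69264763]
```

```bash
python3 - <<'E'
from h import *
plan([.528,.1095,.069],87.2)
E
```

```text
t 9.075 pos [0.5424 0.3088 0.1949] w 0.0601 F [ 0.19 -0.52  0.54] q7 [-0.54  0.59 -0.01  1.54  0.01  1.01  0.97]
jaw az 87.55 zaxis [-3.0e-04  1.5e-03 -1.0e+00]
turn [ 0.0015 -0.0003  0.006 ]
shift cm [  0.47 -19.98  12.59]
```

send_rows:
  rows:
    - [[0,-1,0],[0,0,0]]
    - [[0,-2,0],[0,0,0]]
    - [[0.1,-3,0],[0,0,0]]
    - [[0.1,-3,0],[0,0,0]]
    - [[0.1,-3,0],[0,0,0]]
    - [[0.1,-3,0],[0,0,0]]
    - [[0.1,-2,0],[0,0,0]]
    - [[0,-1.5,0],[0,0,0]]
    - [[0,-1,0],[0,0,0]]
    - [[0,-0.5,0],[0,0,0]]
    - [[0,0,1],[0,0,0]]
    - [[0,0,1.5],[0,0,0]]
    - [[0,0,1.5],[0,0,0]]
    - [[0,0,1.5],[0,0,0]]
    - [[0,0,1],[0,0,0]]
    - [[0,0,0],[0,0,0]]
    - [[0,0,0],[0,0,0]]

```text
time: 11.2
position: [0.5296, 0.1097, 0.1301]
eef_rot: [0.067, 3.14, 0.003]
ft_force: [-0.5, -0.3, 0.3]
grip_width: 0.0602
```

```bash
python3 - <<'E'
from h import *
plan([.528,.1095,.069],87.2)
E
```

```text
t 11.2 pos [0.5296 0.1097 0.1301] w 0.0602 F [-0.54 -0.26  0.26] q7 [-0.24  0.55 -0.01  1.85  0.01  0.74  1.28]
jaw az 87.55 zaxis [ 0.0012  0.0021 -1.    ]
turn [0.0022 0.0011 0.0061]
shift cm [ 0.16 -0.02  6.11]
```

send_rows:
  rows:
    - [[0.15,0,1.0],[0.002,0,0]]
    - [[0,0,1.3],[0,0,0]]
    - [[0,0,1.2],[0,0,0]]
    - [[0,0,1.0],[0,0,0]]
    - [[0,0,0.8],[0,0,0]]
    - [[0,0,0.5],[0,0,0]]
    - [[0,0,0.3],[0,0,0]]
    - [[0,0,0],[0,0,0]]

```text
time: 12.2
position: [0.5278, 0.1097, 0.0688]
eef_rot: [0.067, 3.141, -0.0]
ft_force: [0.5, 0.0, -0.3]
grip_width: 0.0605
```

send_rows:
  rows:
    - [[0,0,0],[0,0,0]]
    - [[0,0,0],[0,0,0]]
    - [[0,0,0],[0,0,0]]
    - [[0,0,0],[0,0,0]]
    - [[0,0,0],[0,0,0]]
    - [[0,0,0],[0,0,0]]
    - [[0,0,0],[0,0,0]]
    - [[0,0,0],[0,0,0]]
  grip: 1

```text
time: 13.2
position: [0.5278, 0.1099, 0.0688]
eef_rot: [0.067, 3.14, 0.0]
ft_force: [1.0, 0.6, -1.2]
grip_width: 0.0213
```

```bash
python3 - <<'E'
from h import *
plan([.528,.1095,.069],87.2)
E
```

```text
t 13.2 pos [0.5278 0.1099 0.0688] w 0.0213 F [ 0.99  0.61 -1.23] q7 [-0.24  0.64 -0.01  1.9   0.01  0.59  1.27]
jaw az 87.56 zaxis [ 4.e-04  3.e-04 -1.e+00]
turn [0.0003 0.0004 0.0063]
shift cm [-0.02 -0.04 -0.02]
```

send_rows:
  rows:
    - [[0,0,-0.3],[0,0,0]]
    - [[0,0,-0.6],[0,0,0]]
    - [[0,0,-1],[0,0,0]]
    - [[0,0,-1.3],[0,0,0]]
    - [[0,0,-1.5],[0,0,0]]
    - [[0,0,-1.5],[0,0,0]]
    - [[0,0,-1.5],[0,0,0]]
    - [[0,0,-1.5],[0,0,0]]
    - [[0,0,-1.5],[0,0,0]]
    - [[0,0,-1.3],[0,0,0]]
    - [[0,0,-1],[0,0,0]]
    - [[0,0,-0.5],[0,0,0]]
    - [[0,0,-0.2],[0,0,0]]
    - [[0,0,0],[0,0,0]]
    - [[0,0,0],[0,0,0]]

```text
time: 15.08
position: [0.5274, 0.1096, 0.2053]
eef_rot: [-0.067, -3.14, 0.001]
ft_force: [-0.6, 0.1, -2.4]
grip_width: 0.0212
```

```bash
python3 - <<'E'
from h import *
plan([.4436,-.1985,.205],87.2)
s=snap('side','side2')
E
```

```text
t 15.075 pos [0.5274 0.1096 0.2053] w 0.0212 F [-0.63  0.09 -2.36] q7 [-0.24  0.46 -0.01  1.77  0.    0.92  1.28]
jaw az 87.55 zaxis [-8.e-04 -3.e-04 -1.e+00]
turn [-0.0004 -0.0008  0.0062]
shift cm [ 6.860e+00 -3.119e+01  3.000e-02]
```

View pics/side2.png

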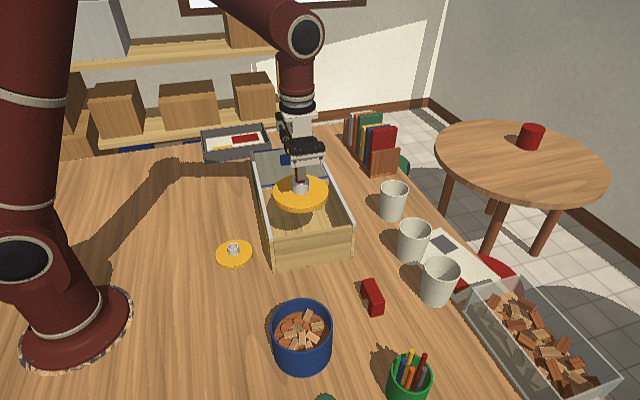

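send_rows:
  rows:
    - [[0.14,-0.6,0],[0,0,0]]
    - [[0.27,-1.2,0],[0,0,0]]
    - [[0.41,-1.8,0],[0,0,0]]
    - [[0.5,-2.2,0],[0,0,0]]
    - [[0.5,-2.2,0],[0,0,0]]
    - [[0.5,-2.2,0],[0,0,0]]
    - [[0.5,-2.2,0],[0,0,0]]
    - [[0.5,-2.2,0],[0,0,0]]
    - [[0.5,-2.2,0],[0,0,0]]
    - [[0.5,-2.2,0],[0,0,0]]
    - [[0.5,-2.2,0],[0,0,0]]
    - [[0.5,-2.2,0],[0,0,0]]
    - [[0.5,-2.2,0],[0,0,0]]
    - [[0.43,-1.9,0],[0,0,0]]
    - [[0.34,-1.5,0],[0,0,0]]
    - [[0.23,-1.0,0],[0,0,0]]
    - [[0.13,-0.6,0],[0,0,0]]
    - [[0.06,-0.3,0],[0,0,0]]
    - [[0.04,-0.2,0],[0,0,0]]
    - [[0,0,0],[0,0,0]]

```text
time: 17.62
position: [0.4441, -0.1977, 0.2058]
eef_rot: [0.066, 3.141, 0.0]
ft_force: [-0.0, 0.5, -2.6]
grip_width: 0.0215
```

```bash
python3 - <<'E'
from h import *
plan([.4436,-.1985,.205])
s=snap('side','side3');t=snap('top','top3')
cv2.imwrite('pics/z3.png',cv2.resize(s['color'][150:400,200:460],None,fx=2.3,fy=2.3)[:,:,::-1])
cv2.imwrite('pics/z3t.png',cv2.resize(t['color'][180:300,360:500],None,fx=4,fy=4)[:,:,::-1])
E
```

```text
t 17.625 pos [ 0.4441 -0.1977  0.2058] w 0.0215 F [-0.03  0.46 -2.59] q7 [ 0.34  0.38  0.05  1.9  -0.02  0.86  1.93]
jaw az 87.59 zaxis [ 3.e-04  1.e-04 -1.e+00]
shift cm [ 0.05 -0.08  0.08]
```

View pics/z3.png

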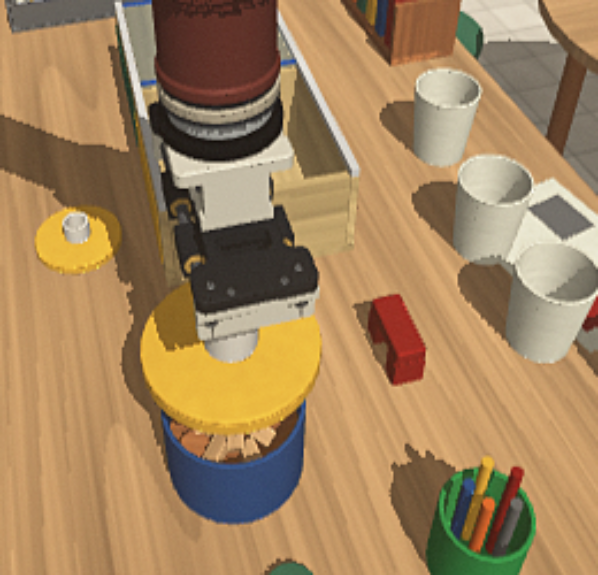

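View pics/z3t.png

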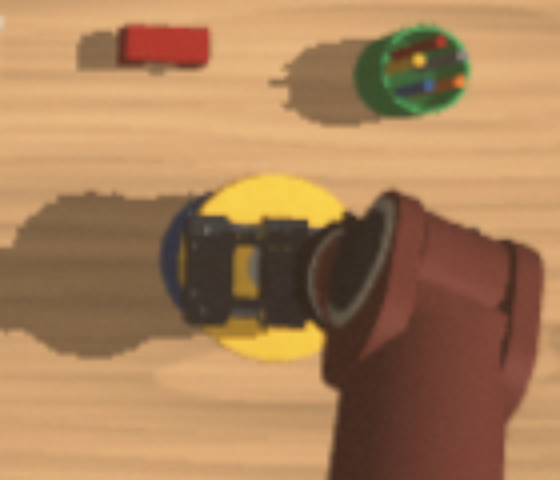

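```bash
python3 - <<'E'
from h import *
from scipy.optimize import least_squares
s=dict(np.load('pics/side3.npz')); t=dict(np.load('pics/top3.npz'))
import h as H
for S in (s,t): S['neg']=1
def fit(S,deg,h,r0,x=.444,y=-.1977):
    T=dict(S); T['color']=255-S['color']
    a=np.radians(deg)
    for _ in range(6):
        r=rimpts(T,x,y,a,h,r0,span=.01); P=np.c_[x+r*np.cos(a),y+r*np.sin(a)]
        f=least_squares(lambda p:np.hypot(P[:,0]-p[0],P[:,1]-p[1])-r0,[x,y],loss='soft_l1',f_scale=.001); x,y=f.x
    print(f.x.round(4),np.abs(f.fun).mean().round(4),(r*1000).round(1))
fit(s,np.arange(-160,-45,5),.151,.069)
fit(s,np.arange(130,200,5),.168,.069)
fit(t,np.r_[np.arange(-15,40,5),np.arange(140,185,5)],.168,.069)
fit(t,np.r_[np.arange(-15,60,5)],.168,.069)
E
```

```text
[ 0.444  -0.1976] 0.0019 [64.2 68.8 68.8 69.  76.7 78.6 68.4 69.  69.2 69.  68.6 68.6 69.  70.
 68.2 68.8 69.  68.8 77.8 74.8 68.6 68.2 68.2]
[ 0.4437 -0.199 ] 0.0003 [68.8 69.2 68.8 69.4 69.2 69.  69.4 68.8 68.6 68.8 68.2 69.2 69.6 68.8]
[ 0.4448 -0.1984] 0.0006 [69.  68.6 67.8 67.3 68.4 68.4 69.6 69.2 68.6 69.8 68.8 70.  68.6 68.6
 68.6 68.2 69.  68.8 68.  67.5]
[ 0.4442 -0.1964] 0.0004 [70.5 69.  69.  68.  68.8 68.8 70.  68.8 69.  68.8 68.8 68.6 69.6 68.6
 69.6]
```

send_rows:
  rows:
    - [[0.08,-0.06,0.3],[0,0,0]]
    - [[0,0,0.8],[0,0,0]]
    - [[0,0,1],[0,0,0]]
    - [[0,0,1],[0,0,0]]
    - [[0,0,0.8],[0,0,0]]
    - [[0,0,0.6],[0,0,0]]
    - [[0,0,0.5],[0,0,0]]
    - [[0,0,0.4],[0,0,0]]
    - [[0,0,0.3],[0,0,0]]
    - [[0,0,0],[0,0,0]]

```text
time: 18.98
position: [0.4431, -0.1986, 0.1487]
eef_rot: [0.067, 3.141, 0.0]
ft_force: [0.4, -0.4, -2.7]
grip_width: 0.0217
```

```bash
python3 - <<'E'
from h import *
plan([.4433,-.1983,.1388])
E
```

```text
t 18.975 pos [ 0.4431 -0.1986  0.1487] w 0.0217 F [ 0.41 -0.43 -2.73] q7 [ 0.35  0.46  0.04  1.98 -0.03  0.71  1.93]
jaw az 87.55 zaxis [ 0.  0. -1.]
shift cm [-0.02  0.03  0.99]
```

Now at 10 mm above seat height with no contact. I'll lower slowly.

send_rows:
  rows:
    - [[0,0,0.2],[0,0,0]]
    - [[0,0,0.2],[0,0,0]]
    - [[0,0,0.2],[0,0,0]]
    - [[0,0,0.15],[0,0,0]]
    - [[0,0,0.1],[0,0,0]]
    - [[0,0,0.0],[0,0,0]]

```text
time: 19.73
position: [0.4431, -0.1986, 0.1402]
eef_rot: [0.067, 3.141, -0.0]
ft_force: [-0.4, -0.7, -2.7]
grip_width: 0.0213
```

send_rows:
  rows:
    - [[0,0,0.1],[0,0,0]]
    - [[0,0,0.05],[0,0,0]]
    - [[0,0,0.0],[0,0,0]]

```text
time: 20.1
position: [0.4431, -0.1986, 0.1388]
eef_rot: [0.067, 3.141, -0.0]
ft_force: [0.2, 0.6, -2.9]
grip_width: 0.0215
```

send_rows:
  rows:
    - [[0,0,0.1],[0,0,0]]
    - [[0,0,0.0],[0,0,0]]
    - [[0,0,0.0],[0,0,0]]

```text
time: 20.48
position: [0.4432, -0.1985, 0.1387]
eef_rot: [0.067, 3.14, -0.0]
ft_force: [-1.7, 1.9, 5.4]
grip_width: 0.0214
```

send_rows:
  rows:
    - [[0,0,0.1],[0,0,0]]
    - [[0,0,0.0],[0,0,0]]
    - [[0,0,0.0],[0,0,0]]

```text
time: 20.85
position: [0.4432, -0.1985, 0.1386]
eef_rot: [0.067, 3.14, -0.0]
ft_force: [-2.9, 2.1, 12.1]
grip_width: 0.0214
```

send_rows:
  rows:
    - [[0,0,-0.15],[0,0,0]]
    - [[0,0,0.0],[0,0,0]]
    - [[0,0,0.0],[0,0,0]]

```text
time: 21.22
position: [0.4434, -0.1986, 0.1387]
eef_rot: [0.067, 3.14, -0.0]
ft_force: [-0.9, 1.7, 5.6]
grip_width: 0.0212
```

send_rows:
  rows:
    - [[0,0,0],[0,0,0]]
    - [[0,0,0],[0,0,0]]
    - [[0,0,0],[0,0,0]]
    - [[0,0,0],[0,0,0]]
    - [[0,0,0],[0,0,0]]
    - [[0,0,0],[0,0,0]]
    - [[0,0,-0.5],[0,0,0]]
    - [[0,0,-1],[0,0,0]]
    - [[0,0,-2],[0,0,0]]
    - [[0,0,-2],[0,0,0]]
    - [[0,0,-2],[0,0,0]]
    - [[0,0,-1],[0,0,0]]
    - [[0,0,0],[0,0,0]]
  grip: 0.35

```text
time: 22.85
position: [0.4435, -0.1987, 0.224]
eef_rot: [0.067, 3.139, -0.001]
ft_force: [-0.4, 0.3, -0.3]
grip_width: 0.0601
```

```bash
python3 - <<'E'
from h import *
plan([.5437,.3064,.2225])
E
```

```text
t 22.85 pos [ 0.4435 -0.1987  0.224 ] w 0.0601 F [-0.4   0.32 -0.35] q7 [ 0.34  0.36  0.05  1.88 -0.02  0.91  1.93]
jaw az 87.55 zaxis [ 2.e-03 -8.e-04 -1.e+00]
shift cm [-7.85 50.89  0.14]
```

send_rows:
  rows:
    - [[-0.12,0.8,0],[0,0,0]]
    - [[-0.25,1.6,0],[0,0,0]]
    - [[-0.35,2.3,0],[0,0,0]]
    - [[-0.51,3.3,0],[0,0,0]]
    - [[-0.51,3.3,0],[0,0,0]]
    - [[-0.51,3.3,0],[0,0,0]]
    - [[-0.51,3.3,0],[0,0,0]]
    - [[-0.51,3.3,0],[0,0,0]]
    - [[-0.51,3.3,0],[0,0,0]]
    - [[-0.51,3.3,0],[0,0,0]]
    - [[-0.51,3.3,0],[0,0,0]]
    - [[-0.51,3.3,0],[0,0,0]]
    - [[-0.51,3.3,0],[0,0,0]]
    - [[-0.51,3.3,0],[0,0,0]]
    - [[-0.46,3.0,0],[0,0,0]]
    - [[-0.4,2.6,0],[0,0,0]]
    - [[-0.31,2.0,0],[0,0,0]]
    - [[-0.2,1.3,0],[0,0,0]]
    - [[-0.1,0.7,0],[0,0,0]]
    - [[-0.05,0.3,0],[0,0,0]]

```text
time: 25.35
position: [0.5434, 0.3063, 0.2232]
eef_rot: [0.068, 3.141, -0.001]
ft_force: [0.4, 0.0, -0.2]
grip_width: 0.0604
```

```bash
python3 - <<'E'
from h import *
plan([.5437,.3064,.13])
t=snap('top','top4');s=snap('side','side4')
cv2.imwrite('pics/z4.png',cv2.resize(s['color'][150:400,200:460],None,fx=2.3,fy=2.3)[:,:,::-1])
E
```

```text
t 25.35 pos [0.5434 0.3063 0.2232] w 0.0604 F [ 0.43  0.04 -0.24] q7 [-0.52  0.57 -0.05  1.5   0.03  1.08  0.95]
jaw az 87.52 zaxis [ 1.e-04 -7.e-04 -1.e+00]
shift cm [-0.03  0.02  9.32]
```

View pics/z4.png

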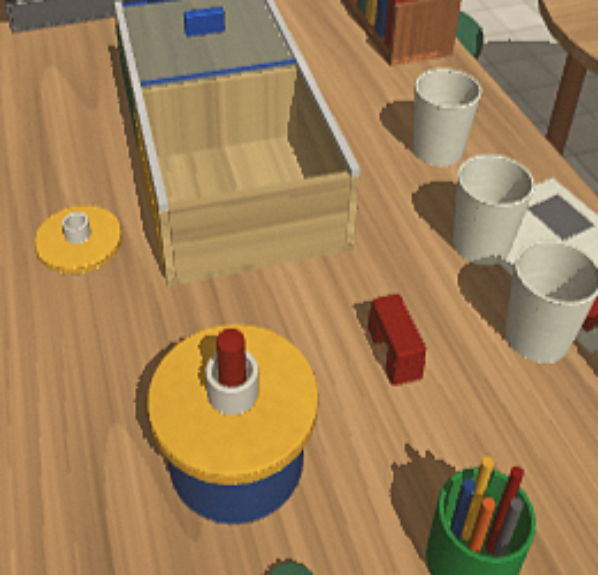

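The pair sits level on the tin and the hatch is still open, with its handle under the gripper. I'll go down and grip the handle.

send_rows:
  rows:
    - [[0,0,0.8],[0,0,0]]
    - [[0,0,1.5],[0,0,0]]
    - [[0,0,1.8],[0,0,0]]
    - [[0,0,1.8],[0,0,0]]
    - [[0,0,1.5],[0,0,0]]
    - [[0,0,1.0],[0,0,0]]
    - [[0,0,0.6],[0,0,0]]
    - [[0,0,0.3],[0,0,0]]
    - [[0,0,0],[0,0,0]]

```text
time: 26.58
position: [0.5435, 0.3067, 0.1305]
eef_rot: [0.067, 3.14, 0.0]
ft_force: [-0.3, -0.5, -1.3]
grip_width: 0.0606
```

send_rows:
  rows:
    - [[0,0,0],[0,0,0]]
    - [[0,0,0],[0,0,0]]
    - [[0,0,0],[0,0,0]]
    - [[0,0,0],[0,0,0]]
    - [[0,0,0],[0,0,0]]
    - [[0,0,0],[0,0,0]]
    - [[0,0,0],[0,0,0]]
    - [[0,0,0],[0,0,0]]
  grip: 1

```text
time: 27.58
position: [0.5433, 0.3063, 0.1303]
eef_rot: [0.068, 3.141, -0.001]
ft_force: [-0.2, -1.7, 1.2]
grip_width: 0.0139
```

```bash
python3 - <<'E'
from h import *
plan([.5342,.1116,.13])
E
```

```text
t 27.575 pos [0.5433 0.3063 0.1303] w 0.0139 F [-0.24 -1.67  1.2 ] q7 [-0.52  0.66 -0.05  1.61  0.04  0.87  0.95]
jaw az 87.53 zaxis [ 1.e-04 -5.e-04 -1.e+00]
shift cm [  0.07 -19.49   0.04]
```

send_rows:
  rows:
    - [[0,-0.5,0],[0,0,0]]
    - [[0,-1.2,0],[0,0,0]]
    - [[0,-1.5,0],[0,0,0]]
    - [[0,-1.5,0],[0,0,0]]
    - [[0,-1.5,0],[0,0,0]]
    - [[0,-1.5,0],[0,0,0]]
    - [[0,-1.5,0],[0,0,0]]
    - [[0,-1.5,0],[0,0,0]]
    - [[0,-1.5,0],[0,0,0]]
    - [[0,-1.5,0],[0,0,0]]
    - [[0,-1.5,0],[0,0,0]]
    - [[0,-1.5,0],[0,0,0]]
    - [[0,-1.0,0],[0,0,0]]
    - [[0,-0.7,0],[0,0,0]]
    - [[0,-0.5,0],[0,0,0]]
    - [[0,-0.3,0],[0,0,0]]
    - [[0,-0.2,0],[0,0,0]]
    - [[0,0,0],[0,0,0]]

```text
time: 29.82
position: [0.5339, 0.1115, 0.1302]
eef_rot: [-0.068, -3.139, 0.002]
ft_force: [-4.4, 1.4, 3.0]
grip_width: 0.0134
```

send_rows:
  rows:
    - [[0,-0.2,0],[0,0,0]]
    - [[0,-0.2,0],[0,0,0]]
    - [[0,0,0],[0,0,0]]

```text
time: 30.2
position: [0.5339, 0.1115, 0.1302]
eef_rot: [-0.064, -3.14, -0.006]
ft_force: [-3.9, 7.5, 1.8]
grip_width: 0.0137
```

send_rows:
  rows:
    - [[0,0.3,0],[0,0,0]]
    - [[0,0,0],[0,0,0]]

```text
time: 30.45
position: [0.5339, 0.1115, 0.1302]
eef_rot: [-0.067, -3.139, 0.0]
ft_force: [-4.1, 2.7, 3.6]
grip_width: 0.0138
```

send_rows:
  rows:
    - [[0,0,0],[0,0,0]]
    - [[0,0,0],[0,0,0]]
    - [[0,0,0],[0,0,0]]
    - [[0,0,0],[0,0,0]]
    - [[0,0,0],[0,0,0]]
    - [[0,0,0],[0,0,0]]
    - [[0,0,0],[0,0,0]]
    - [[0,0,-1],[0,0,0]]
    - [[0,0,-2],[0,0,0]]
    - [[0,0,-2.5],[0,0,0]]
    - [[0,0,-2.5],[0,0,0]]
    - [[0,0,-1.5],[0,0,0]]
    - [[0,0,0],[0,0,0]]
  grip: 0.2

```text
time: 32.08
position: [0.5356, 0.1119, 0.2265]
eef_rot: [0.067, 3.138, 0.001]
ft_force: [-0.1, 0.9, 0.3]
grip_width: 0.0745
```

```bash
python3 - <<'E'
from h import *
plan([.4434,-.1985,.225])
s=snap('top','top5'); t=dict(np.load('pics/top4.npz')); u=dict(np.load('pics/side4.npz'))
cv2.imwrite('pics/z5.png',cv2.resize(s['color'][160:290,215:485],None,fx=2.9,fy=2.9,interpolation=cv2.INTER_CUBIC)[:,:,::-1])
def red(s,box,h):
    c=s['color']; hs=cv2.cvtColor(c,cv2.COLOR_RGB2HSV); vv,uu=np.indices(c.shape[:2])
    m=((hs[...,0]<8)|(hs[...,0]>170))&(hs[...,1]>140)&(hs[...,2]>60)&(uu>box[0])&(uu<box[1])&(vv>box[2])&(vv<box[3])
    P=np.c_[uu[m],vv[m]]; print(m.sum(),P.mean(0),P.min(0),P.max(0),[ray(s,P.mean(0),q).round(4) for q in h])
red(t,(400,445,225,270),(.171,)); red(s,(400,445,225,270),(.171,))
red(u,(285,315,285,325),(.15,.153,.156))
E
```

```text
t 32.075 pos [0.5356 0.1119 0.2265] w 0.0745 F [-0.14  0.9   0.34] q7 [-0.2   0.45 -0.07  1.72  0.04  0.98  1.25]
jaw az 87.55 zaxis [ 2.9e-03  5.0e-04 -1.0e+00]
shift cm [  7.89 -31.41   0.11]
38 [428.10526316 246.44736842] [423 244] [432 249] [array([[ 0.4449, -0.197 ,  0.171 ]])]
37 [428.27027027 246.51351351] [425 244] [432 249] [array([[ 0.4448, -0.1975,  0.171 ]])]
271 [300.20664207 305.23616236] [294 293] [306 317] [array([[ 0.4427, -0.2009,  0.15  ]]), array([[ 0.4422, -0.203 ,  0.153 ]]), array([[ 0.4417, -0.2051,  0.156 ]])]
```

View pics/z5.png

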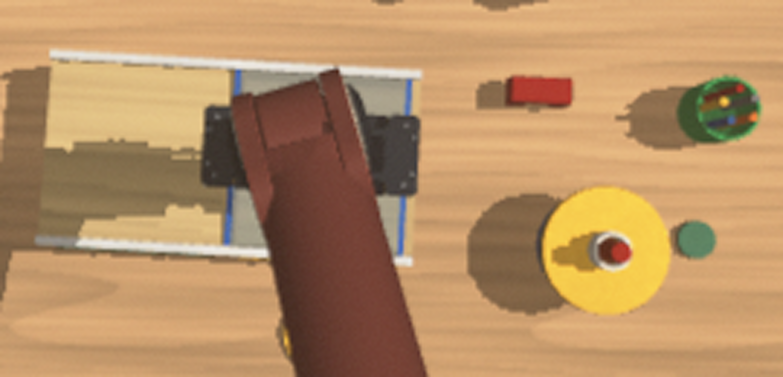

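The hatch is shut (its right-hand edge is now at u≈355) and the pair is still on the tin. The top view puts the peg at about (428,246). I'm moving over the tin.

send_rows:
  rows:
    - [[0.14,-0.6,0],[0,0,0]]
    - [[0.3,-1.2,0],[0,0,0]]
    - [[0.45,-1.8,0],[0,0,0]]
    - [[0.56,-2.2,0],[0,0,0]]
    - [[0.56,-2.2,0],[0,0,0]]
    - [[0.56,-2.2,0],[0,0,0]]
    - [[0.56,-2.2,0],[0,0,0]]
    - [[0.56,-2.2,0],[0,0,0]]
    - [[0.56,-2.2,0],[0,0,0]]
    - [[0.56,-2.2,0],[0,0,0]]
    - [[0.56,-2.2,0],[0,0,0]]
    - [[0.56,-2.2,0],[0,0,0]]
    - [[0.56,-2.2,0],[0,0,0]]
    - [[0.48,-1.9,0],[0,0,0]]
    - [[0.37,-1.5,0],[0,0,0]]
    - [[0.25,-1.0,0],[0,0,0]]
    - [[0.15,-0.7,0],[0,0,0]]
    - [[0.08,-0.4,0],[0,0,0]]
    - [[0.04,-0.3,0],[0,0,0]]
    - [[0,0,0],[0,0,0]]

```text
time: 34.62
position: [0.4431, -0.1984, 0.2252]
eef_rot: [0.067, 3.141, 0.0]
ft_force: [0.1, -0.1, -0.4]
grip_width: 0.0742
```

```bash
python3 - <<'E'
from h import *
plan([.4436,-.1986,.105],87.55)
E
```

```text
t 34.625 pos [ 0.4431 -0.1984  0.2252] w 0.0742 F [ 0.07 -0.13 -0.42] q7 [ 0.37  0.35  0.    1.88 -0.    0.91  1.91]
jaw az 87.57 zaxis [ 2.e-04  0.e+00 -1.e+00]
turn [0.0001 0.0002 0.0004]
shift cm [-0.05 -0.02 12.02]
```

send_rows:
  rows:
    - [[-0.05,-0.02,0.8],[0,0,0]]
    - [[0,0,1.5],[0,0,0]]
    - [[0,0,1.8],[0,0,0]]
    - [[0,0,1.8],[0,0,0]]
    - [[0,0,1.8],[0,0,0]]
    - [[0,0,1.5],[0,0,0]]
    - [[0,0,1.2],[0,0,0]]
    - [[0,0,0.8],[0,0,0]]
    - [[0,0,0.5],[0,0,0]]
    - [[0,0,0.2],[0,0,0]]
    - [[0,0,0],[0,0,0]]

```text
time: 36.0
position: [0.4437, -0.1989, 0.1064]
eef_rot: [0.067, 3.14, -0.0]
ft_force: [0.4, 0.1, -1.0]
grip_width: 0.0742
```

```bash
python3 - <<'E'
from h import *
plan([.4436,-.1986,.105],87.55)
s=snap('side','side6')
cv2.imwrite('pics/z6.png',cv2.resize(s['color'][200:400,220:420],None,fx=3,fy=3,interpolation=cv2.INTER_CUBIC)[:,:,::-1])
E
```

```text
t 36.0 pos [ 0.4437 -0.1989  0.1064] w 0.0742 F [ 0.36  0.11 -1.  ] q7 [ 0.38  0.52 -0.    2.02  0.    0.6   1.9 ]
jaw az 87.55 zaxis [ 7.e-04 -3.e-04 -1.e+00]
turn [-0.0002  0.0007  0.    ]
shift cm [0.01 0.03 0.14]
```

View pics/z6.png

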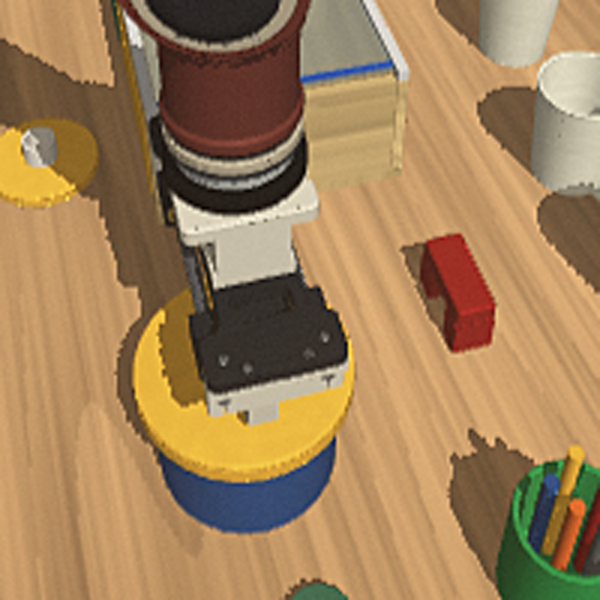

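The fingers straddle the collar without touching the lid. I'll close on it.

send_rows:
  rows:
    - [[0,0.02,0],[0,0,0]]
    - [[0,0,0],[0,0,0]]
    - [[0,0,0],[0,0,0]]
    - [[0,0,0],[0,0,0]]
    - [[0,0,0],[0,0,0]]
    - [[0,0,0],[0,0,0]]
    - [[0,0,0],[0,0,0]]
  grip: 1

```text
time: 36.92
position: [0.4436, -0.1986, 0.1063]
eef_rot: [0.067, 3.141, -0.0]
ft_force: [-0.5, -0.4, 0.9]
grip_width: 0.0408
```

send_rows:
  rows:
    - [[0,0,-0.1],[0,0,0]]
    - [[0,0,-0.2],[0,0,0]]
    - [[0,0,-0.3],[0,0,0]]
    - [[0,0,-0.4],[0,0,0]]
    - [[0,0,0],[0,0,0]]

```text
time: 37.55
position: [0.4438, -0.1987, 0.1167]
eef_rot: [0.067, 3.14, -0.001]
ft_force: [-0.3, 0.5, -1.0]
grip_width: 0.0407
```

```bash
python3 - <<'E'
from h import *
plan([.4436,-.1986,.105],87.55)
s=snap('side','side7')
cv2.imwrite('pics/z7.png',cv2.resize(s['color'][200:400,220:420],None,fx=3,fy=3,interpolation=cv2.INTER_CUBIC)[:,:,::-1])
E
```

```text
t 37.55 pos [ 0.4438 -0.1987  0.1167] w 0.0407 F [-0.31  0.5  -0.95] q7 [ 0.38  0.51 -0.    2.01  0.    0.63  1.9 ]
jaw az 87.55 zaxis [ 1.1e-03 -5.0e-04 -1.0e+00]
turn [-0.0004  0.0011  0.0001]
shift cm [0.02 0.01 1.17]
```

View pics/z7.png

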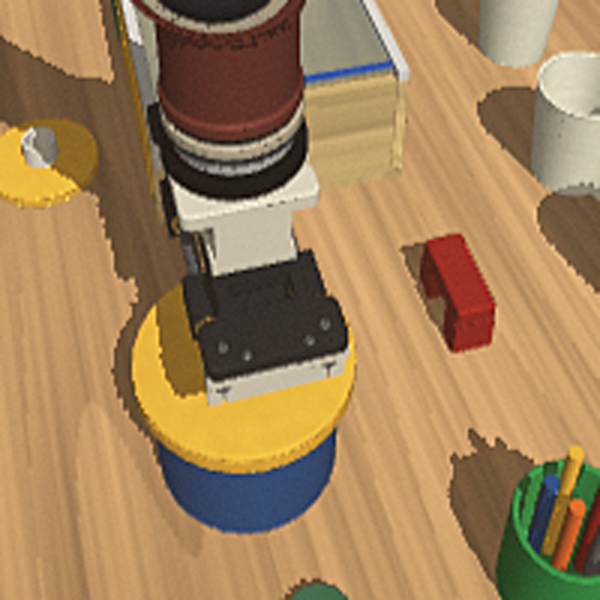

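The weight on the gripper is about 1 N, so only the outer lid is coming up, and it is level. I'll keep going straight up.

send_rows:
  rows:
    - [[0,0,-0.4],[0,0,0]]
    - [[0,0,-0.6],[0,0,0]]
    - [[0,0,-0.8],[0,0,0]]
    - [[0,0,-0.8],[0,0,0]]
    - [[0,0,-0.8],[0,0,0]]
    - [[0,0,-0.8],[0,0,0]]
    - [[0,0,-0.8],[0,0,0]]
    - [[0,0,-0.8],[0,0,0]]
    - [[0,0,-0.8],[0,0,0]]
    - [[0,0,-0.8],[0,0,0]]
    - [[0,0,-0.8],[0,0,0]]
    - [[0,0,-0.8],[0,0,0]]
    - [[0,0,-0.7],[0,0,0]]
    - [[0,0,-0.5],[0,0,0]]
    - [[0,0,-0.3],[0,0,0]]
    - [[0,0,-0.1],[0,0,0]]
    - [[0,0,0],[0,0,0]]
    - [[0,0,0],[0,0,0]]
    - [[0,0,0],[0,0,0]]
    - [[0,0,0],[0,0,0]]

```text
time: 40.1
position: [0.4435, -0.1986, 0.2222]
eef_rot: [0.067, 3.141, -0.0]
ft_force: [0.2, 0.3, -0.8]
grip_width: 0.041
```

```bash
python3 - <<'E'
from h import *
plan([.4436,-.1986,.2134])
s=snap('side','side8');t=snap('top','top8')
cv2.imwrite('pics/z8.png',cv2.resize(s['color'][120:400,160:460],None,fx=2,fy=2,interpolation=cv2.INTER_CUBIC)[:,:,::-1])
E
```

```text
t 40.1 pos [ 0.4435 -0.1986  0.2222] w 0.041 F [ 0.16  0.34 -0.84] q7 [ 0.37  0.36  0.    1.88 -0.    0.9   1.91]
jaw az 87.55 zaxis [ 1.e-04 -0.e+00 -1.e+00]
shift cm [-0.01  0.    0.88]
```

View pics/z8.png

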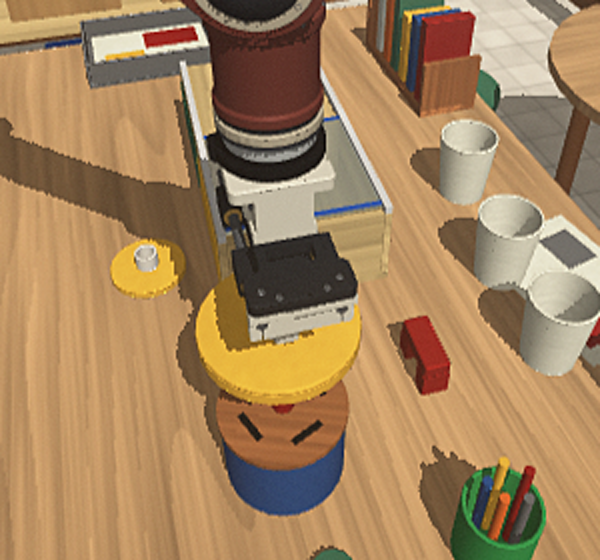

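View pics/top8.png

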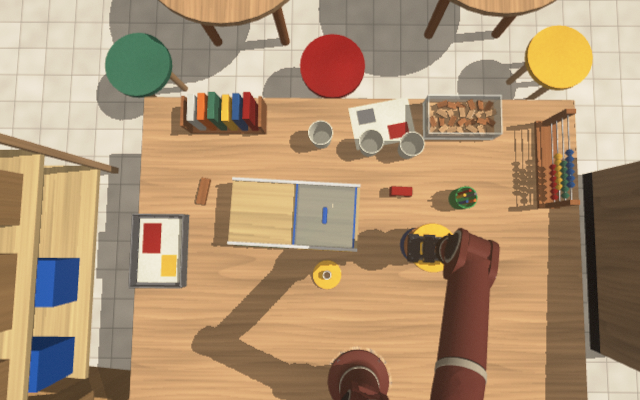

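The outer lid is level about 29 mm above the peg top, and the inner lid is seated. The hatch handle is at (325,215) and the bystanders haven't moved. One last hatch check, then I'll hand in.

```bash
python3 - <<'E'
from h import *
for n in ('top0','top8'):
    s=dict(np.load(f'pics/{n}.npz')); h=cv2.cvtColor(s['color'],cv2.COLOR_RGB2HSV); vv,uu=np.indices(h.shape[:2])
    m=(h[...,0]>105)&(h[...,0]<125)&(h[...,1]>150)&(uu>310)&(uu<335)&(vv>200)&(vv<230)
    p=ray(s,[uu[m].mean(),vv[m].mean()],.151)[0]; d=p[:2]-[.5396,.2069]; print(n,p.round(4),'hatch',round(d@[.049,.9988]+.095,4))
print(bot.hand_in())
E
```

```text
top0 [0.5359 0.1229 0.151 ] hatch 0.0109
top8 [0.5359 0.1097 0.151 ] hatch -0.0023
the job is handed in; nothing more can be done
None
```

The job is done and handed in at about 40 s of the 72 s allowed; hand-in gives no verdict, so the result rests on my own checks.

**What I did**
1. I gripped the hatch handle and slid the hatch to its open stop.
2. I took the nested lids out by the red peg and lowered them level onto the tin. Contact came at the expected seating height, with the peg still held.
3. I let go of the peg and slid the hatch back to its shut stop.
4. I gripped the white collar and lifted the yellow outer lid straight up by about 116 mm.

**Last checks**
- **Outer lid:** it is held level and still, with its lower edge about 29 mm above the top of the peg. The gripper carries about 0.8 N, which is only that lid's weight.
- **Inner lid:** it looks level and seated on the tin in the side view.
- **Hatch:** the picture puts it at -2 mm. Travel cannot be negative, so I read this as shut with about 2 mm of camera error; it was also pushed against its stop.
- **Bystanders:** none has visibly moved in the last pictures. I did not measure their positions one by one.

No check failed. The two cameras disagreed by 1 to 2 mm on where the tin and the lids were, so I placed the lids by the average.

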